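Lock the flatbed cutter, clear its offcuts, set it back to run

TASK

The cutter's bed is littered with wooden offcuts. First slide the black switch in the control box away from the robot across its detent to the locked end, and only then, with it kept locked, move every wooden offcut (five to seven of them) into the offcut bin beside the bed; never touch an offcut with the switch at run. When the last one is in the bin, slide the switch back towards the robot to the run end, and leave the straightedge, the steel weight, the tape roll and the knife where they are.

Things in the scene. Friction and masses are not known exactly. Their poses are not given: they have to be found in the camera images.
- lock_slide (a joint): the flush black slide switch in the top of the grey control box: 0 = run end (nearest the robot, as at the start), 0.020 m = locked end (away from the robot, along the box's own x). An over-centre detent presses it to whichever end it is nearer: about 4.5 N is needed to start it from an end, the push fades to nothing at mid-travel (0.010) and beyond that it snaps to the other end by itself
- ridge (a point): centre of the top of the ridge by which the switch is moved: a bar 12 mm thick along the travel, 36 mm wide across it, standing 10 mm above the flush top face of the box (so this point is at z = 0.062). It moves with the switch, from 10 mm nearer the robot than the box centre (at run) to 10 mm beyond it (locked), along the box x; x axis = direction of travel towards locked
- pod: the low grey control box of the cutter, fixed to the table, 150 x 110 mm and 52 mm high, left or right of the bed; origin at the centre of its underside, x = the long side = the switch's travel direction, turned up to 23 degrees. The 70 x 40 mm switch plate lies in a 94 x 42 mm white-floored window in its top
- bed: flatbed cutter, fixed: flat grey cutting bed 340 (x) x 460 (y) mm, 12 mm thick, with an aluminium rim flush with its face; its white gantry, 70 mm high (110 mm at the head), is parked over its far edge from 150 mm beyond its centre. Origin at the centre of the bed's underside
- bin: open grey offcut bin, fixed to the table on the other side of the bed from the control box: 220 (x) x 180 (y) x 140 mm high outside, walls 6 mm, with a rim lip 8 mm wide outside them. Origin at the centre of its underside
- block_mid (a point): wooden offcut: plain block 80 (x) x 40 (y) x 30 (z) mm, 50 to 100 g, lying flat on the cutting bed at the start, turned any way. Origin at its centre, half-way up; z is its thickness (up at the start)
- strip_mid (a point): wooden offcut: strip 100 (x) x 28 (y) x 26 (z) mm, 40 to 90 g, lying flat on the cutting bed at the start, turned any way. Origin at its centre, half-way up; z is its thickness (up at the start)
- disc_mid (a point): wooden offcut: round disc 56 mm across, 26 mm thick, 35 to 70 g, lying flat on the cutting bed at the start, turned any way. Origin at its centre, half-way up; z is its thickness (up at the start)
- ell_mid (a point): wooden offcut: L-shaped piece 26 mm thick, 50 to 100 g: long leg 84 (x) x 30 (y) mm, and at its +x end a foot 30 mm wide (x from 12 to 42 mm) reaching 30 mm further to +y (y from 15 to 45 mm). lying flat on the cutting bed at the start, turned any way. Origin at the centre of the long leg, half-way up; z is its thickness (up at the start)
- step_mid (a point): wooden offcut: stepped piece 80 (x) x 36 (y) mm, 18 mm thick at its ends and 36 mm over its middle 45 mm, 50 to 100 g, lying flat on the cutting bed at the start, turned any way. Origin at its centre, half-way up; z is its thickness (up at the start)
- stub_mid (a point): wooden offcut: thick stub 64 (x) x 46 (y) x 40 (z) mm, 60 to 130 g, lying flat on the cutting bed at the start, turned any way. Origin at its centre, half-way up; z is its thickness (up at the start)
- slab_mid (a point): wooden offcut: square slab 58 (x) x 58 (y) x 22 (z) mm, 40 to 85 g, lying flat on the cutting bed at the start, turned any way. Origin at its centre, half-way up; z is its thickness (up at the start)
- straightedge: aluminium straightedge 32 x 210 x 10 mm with a black rubber stripe, lying along the back of the bed in front of the gantry; to be left alone; origin at the centre of its underside
- weight: round steel sheet weight with a knob, 52 mm across, 64 mm high, on the bed among the offcuts; to be left alone; origin under its centre
- tape: roll of tape lying flat, 100 mm across, 48 mm high, between robot and the side of the bed; to be left alone
- knife: black cutter knife, 150 mm long, 20 mm high, lying between robot and the side of the bed; to be left alone

How it is judged:
By the outcome, as a careful person would: the job done as asked, in the order asked, and still so for the second after the job is handed in, with the robot touching nothing.
Of block, strip, disc, ell, step, stub, slab only 5 to 7 are there at a start; the rules pass over those that are not, and their reading is None.
At some moment in a run one of block, strip, disc, ell, step, stub, slab may be knocked a few centimetres aside while the robot is not near it.
Once in a run the grip may slacken for a moment while it holds something.
It also fails if it takes over 210 s, if anything falls off the work surface, if the arm or the gripper's body presses on something with over 40 N, if the wrist force passes 120 N, or if a joint passes its speed limit or range.

ROBOT

A 6-joint arm with a two-finger parallel gripper is mounted at the origin on the work surface. World frame = base frame: x ahead of the robot, y to its left, z up, the work surface at z = 0. Lengths are in m, angles in rad, forces in N, time in s.
With the tool pointing down it reaches from about 0.25 to 0.775 m from the base axis. Payload 4 kg.
Tool frame: the origin (TCP) lies between the finger pads; the fingertips stand 19 mm ahead of it and the grasp point (between the pads) is the TCP (robot.tip_reach is the y of the fingertips in the tool frame, in m); y points along the fingers, x is the direction in which the jaws open and shut, and the axes are right-handed (so a half turn about y gives the same grasp; the last joint's range is limited). The gripper opens to 94 mm and grips with 3 to 60 N. Pads are 16 mm wide; open, the fingers measure 119 mm over their backs; the gripper's body (75 mm by 177 mm) begins 78 mm behind the grasp point.
Start: joints at [-0.103, 0.087, 1.371, -0, 1.684, -0.103], TCP at [0.55, -0, 0.225] pointing down, gripper open.
Joint ranges: [-3.1, 3.1], [-0.76, 2.03], [0.27, 2.55], [-1.08, 4.22], [0.17, 2.65], [-2.57, 2.57]. Speed limits (rad/s): [2.79, 2.79, 3.14, 3.14, 3.14, 3.14].

INTERFACE

Orientations are given as [roll, pitch, yaw] about the fixed x, y, z axes, in that order (R = Rz(yaw) Ry(pitch) Rx(roll)).
In Python, from bench import robot, imaging, order gives the robot as it stands.
- The arm moves only by the tool send_rows, never from a script. Its argument "moves" is text: rows parted by semicolons, each of 5 numbers parted by spaces: the gripper's target within -1 to 1 (shut at 1, half-way at 0, fully open at -1), then the shift along the tool's x, y, z in m, then the turn about the tool's y in degrees. In form: fingers tx ty tz roll; .... A call has exactly 10 rows; each row shifts and turns the commanded pose from where the row before left it, along the tool's axes as they then stand; what a row does not reach is not made up. A row lasts 1/12 s, in which the tool goes at most 41.7 mm and 7.16 degrees, less where a joint would pass 70% of its speed; a pose out of reach is approached as far as the arm can. A call with a gripper value outside its range is refused whole. The fingers move at their own pace and stop on an object; the grip force is fixed at half the most. Time passes only in rows, so rows that do not move let the fingers close, or fill a call up. It gives the time, the measured TCP pose, the force and the opening at its end, in the units of the state.
- robot.get_obs(): the state, without advancing time (a new reading comes with each control period).
- imaging.snapshot(name): name is "scene" or "side" or "wrist"; returns a dict with "image" (400x640x3 uint8, red, green, blue), "mtx" (3x3 intrinsics, pixels), "R" (3x3) and "t" (3): a world point X has camera coordinates R X + t. Camera axes: x right, y down, z forward; pixel columns grow to the right and rows downward; lengths in m; the calibration is good to about 2 mm. A picture is of the moment at which its call begins. There is no depth.
- order.close_job(): hands the job in, once; it reports no verdict.
Trained networks look in a picture, given as the dict that the camera call returned (one of the last four; its "shot" number tells which), for a name from the list of things; names that differ only in an ending like _2 or _b are one class to them, and where a whole thing is asked for, a point or a joint stands for the part that bears it (a point fixed in the world has none). Each returns a list of dicts, best first, with "conf" (0 to 1); they miss things now and then, are a little off and sometimes report something else, mostly with a low value. They report only what shows in the picture. A call takes as long as a camera call.
- imaging.recognise(picture, target): "centre" ([column, row] in pixels, amid what is visible of it).
- imaging.landmark_of(picture, target): "centre" ([column, row] in pixels: a listed point, or the origin of a listed thing).
The state is a dict: "time": time; "joint_positions": joint angles; "qvel": joint speeds; "joint_torque": joint torques, N m; "tool_pos": TCP position; "ee_rot": TCP orientation; "wrist_force": force on the tool from outside, world axes, zero at the start; "wrist_torque": the same for the moment, N m; "width": finger opening in m.
Only numpy, scipy, OpenCV 4.12 (cv2) and the standard library are available. Lean on these libraries where they do the work, as an engineer would, in place of code of your own. Each camera call takes 0.05 s, during which the arm holds its last target.

## Working session

There is one attempt and no reset: what is moved stays moved. The work goes in short steps, Python scripts to look and compute and a tool call to move; the robot and the scene stay as the last step left them, time stands still between calls to the robot, and variables do not carry over. Pictures are saved under pics/ and viewed, and the job is handed in when it is done.

Besides the shell and the picture viewer there is one more tool, called after "Request:" as name(argument=value, ...) on one line, values as JSON. send_rows: Moves the arm, as the interface text tells. Its arguments: {"type":"object","properties":{"moves":{"type":"string"}},"required":["moves"]}

```bash
ls; mkdir -p pics; cat > h.py <<'E'
import numpy as np, cv2
from bench import robot, imaging, order
def save(s,n): cv2.imwrite(f'pics/{n}.png', cv2.cvtColor(s['image'],cv2.COLOR_RGB2BGR))
def ray(s,px,z):
    K=np.array(s['mtx']);R=np.array(s['R']);t=np.array(s['t'])
    d=R.T@np.linalg.solve(K,[px[0],px[1],1.]); c=-R.T@t
    return c+d*(z-c[2])/d[2]
def proj(s,X):
    p=np.array(s['mtx'])@(np.array(s['R'])@np.array(X,float)+np.array(s['t'])); return p[:2]/p[2]
E
python3 - <<'E'
from h import *
o=robot.get_obs(); print({k:np.round(v,3) for k,v in o.items()})
for n in ['scene','side','wrist']:
    s=imaging.snapshot(n); save(s,n+'0'); print(n,np.round(-np.array(s['R']).T@s['t'],3), np.round(s['R'],2).tolist())
E
```

```text
pics
{'time': np.float64(0.0), 'joint_positions': array([-0.103,  0.088,  1.372, -0.   ,  1.684, -0.103]), 'qvel': array([-0.002,  0.   , -0.   ,  0.   , -0.   ,  0.   ]), 'joint_torque': array([ 1.0000e-03, -3.4018e+01, -3.0242e+01,  7.2000e-02,  3.3000e-02,
       -0.0000e+00]), 'tool_pos': array([0.55 , 0.   , 0.223]), 'ee_rot': array([-1.571,  0.002,  0.   ]), 'wrist_force': array([ 0.252,  0.923, -0.387]), 'wrist_torque': array([-0.071, -0.011,  0.057]), 'width': np.float64(0.094)}
scene [0.893 0.693 1.017] [[-0.88, 0.48, -0.01], [0.37, 0.67, -0.64], [-0.3, -0.57, -0.76]]
side [0.453 0.892 0.765] [[-1.0, -0.04, -0.01], [-0.02, 0.6, -0.8], [0.04, -0.8, -0.6]]
wrist [0.55  0.071 0.384] [[1.0, -0.0, -0.0], [-0.0, -0.97, 0.25], [-0.0, -0.25, -0.97]]
```

View pics/scene0.png

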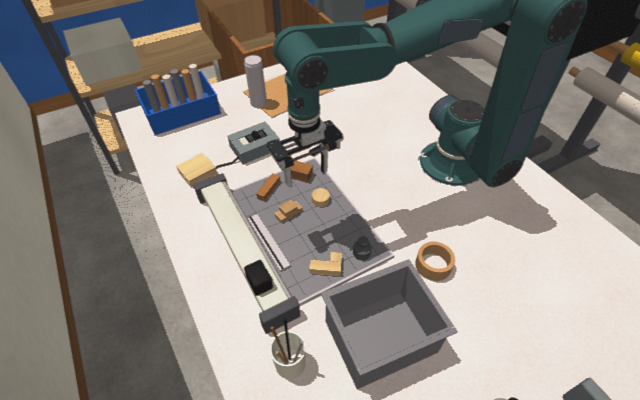

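View pics/side0.png

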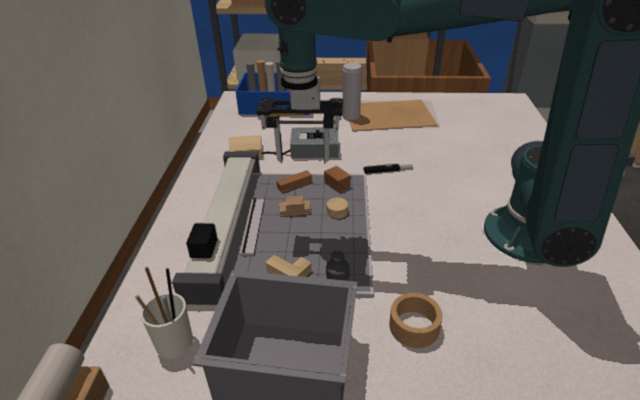

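View pics/wrist0.png

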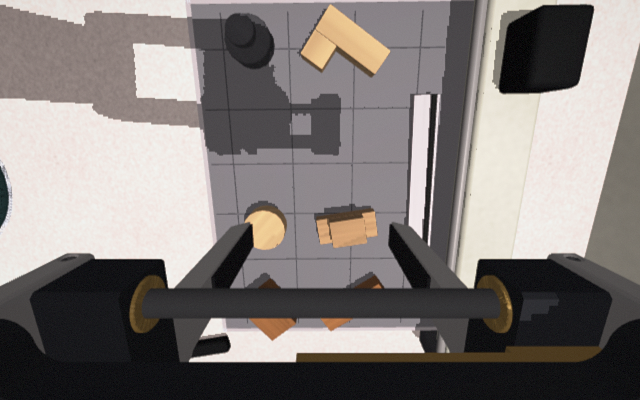

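The pictures show five offcuts on the bed: the L at scene (325,265), disc (320,197), step (290,210), and two darker pieces near (268,187) and (302,171). The weight is near (362,247), the pod at the right (y<0) and the bin at the left (y>0). Next I'll run the networks.

```bash
python3 - <<'E'
from h import *
Z=dict(ridge=.062,pod=0,bed=0,bin=0,straightedge=.012,weight=.012,tape=0.024,knife=.01,block_mid=.027,strip_mid=.025,disc_mid=.025,ell_mid=.025,step_mid=.03,stub_mid=.032,slab_mid=.023)
for n in ['scene','side','wrist']:
    s=imaging.snapshot(n)
    for k,z in Z.items():
        r=imaging.landmark_of(s,k)
        print(n,k,[(np.round(q['centre']).tolist(),round(q['conf'],2),np.round(ray(s,q['centre'],z)[:2],3).tolist()) for q in r[:3]])
E
```

```text
scene ridge [([258.0, 132.0], 0.57, [0.532, -0.398])]
scene pod [([256.0, 149.0], 0.74, [0.555, -0.388])]
scene bed [([302.0, 224.0], 0.73, [0.566, -0.012]), ([269.0, 190.0], 0.39, [0.594, -0.189])]
scene bin [([381.0, 335.0], 0.86, [0.552, 0.39]), ([254.0, 133.0], 0.29, [0.524, -0.473])]
scene straightedge [([266.0, 246.0], 0.89, [0.695, 0.016])]
scene weight [([359.0, 251.0], 0.57, [0.471, 0.16])]
scene tape [([434.0, 263.0], 0.89, [0.318, 0.299])]
scene knife [([325.0, 148.0], 0.56, [0.343, -0.262])]
scene block_mid [([325.0, 270.0], 0.24, [0.59, 0.174])]
scene strip_mid [([269.0, 187.0], 0.67, [0.597, -0.177])]
scene disc_mid [([269.0, 187.0], 0.65, [0.597, -0.176]), ([321.0, 196.0], 0.56, [0.469, -0.064])]
scene ell_mid [([323.0, 272.0], 0.93, [0.597, 0.177])]
scene step_mid [([290.0, 208.0], 0.94, [0.578, -0.061]), ([326.0, 270.0], 0.55, [0.591, 0.178])]
scene stub_mid [([299.0, 172.0], 0.93, [0.484, -0.184]), ([323.0, 269.0], 0.18, [0.595, 0.172])]
scene slab_mid []
side ridge [([318.0, 131.0], 0.61, [0.542, -0.403])]
side pod [([314.0, 147.0], 0.72, [0.554, -0.412])]
side bed
[... 795 characters left out ...]
e stub_mid [([337.0, 178.0], 0.6, [0.476, -0.185]), ([284.0, 271.0], 0.37, [0.582, 0.179])]
side slab_mid []
wrist ridge []
wrist pod []
wrist bed [([331.0, 186.0], 0.74, [0.565, -0.009])]
wrist bin [([187.0, 348.0], 0.38, [0.327, -0.285])]
wrist straightedge [([418.0, 176.0], 0.89, [0.684, 0.006])]
wrist weight [([252.0, 46.0], 0.57, [0.466, 0.168])]
wrist tape []
wrist knife [([185.0, 349.0], 0.64, [0.33, -0.278])]
wrist block_mid []
wrist strip_mid []
wrist disc_mid [([262.0, 229.0], 0.6, [0.469, -0.065])]
wrist ell_mid [([349.0, 45.0], 0.68, [0.584, 0.165])]
wrist step_mid [([342.0, 229.0], 0.95, [0.579, -0.063])]
wrist stub_mid []
wrist slab_mid [([186.0, 348.0], 0.26, [0.339, -0.264])]
```

Request:
send_rows(moves="-1 0 0 -0.041 0; -1 0 0 -0.041 0; -1 0 0 -0.041 0; -1 0 0 -0.041 0; -1 0 0 -0.041 0; -1 0 0 -0.041 0; -1 0 0 -0.041 0; -1 0 0 -0.041 0; -1 0 0 -0.041 0; -1 0 0 -0.041 0")

```text
time: 3.38
tool_pos: [0.5497, -0.412, 0.2244]
ee_rot: [-1.571, -0.0, -0.0]
wrist_force: [0.5, -0.5, -0.1]
width: 0.0941
```

```bash
python3 - <<'E'
from h import *
o=robot.get_obs(); print(o['time'],np.round(o['tool_pos'],4),np.round(o['ee_rot'],3))
for n in ['wrist','scene','side']:
    s=imaging.snapshot(n); save(s,n+'1')
    for k,z in dict(ridge=.062,pod=0).items():
        r=imaging.landmark_of(s,k)
        print(n,k,[(np.round(q['centre']).tolist(),round(q['conf'],2),np.round(ray(s,q['centre'],z)[:2],3).tolist()) for q in r[:3]])
E
```

```text
3.3833 [ 0.5497 -0.412   0.2244] [-1.571 -0.    -0.   ]
wrist ridge [([315.0, 179.0], 0.77, [0.543, -0.4])]
wrist pod [([327.0, 169.0], 0.7, [0.56, -0.397])]
scene ridge [([255.0, 134.0], 0.61, [0.546, -0.391]), ([324.0, 268.0], 0.39, [0.602, 0.188])]
scene pod [([254.0, 149.0], 0.62, [0.56, -0.391])]
side ridge [([318.0, 130.0], 0.47, [0.541, -0.413])]
side pod [([314.0, 148.0], 0.86, [0.555, -0.405]), ([388.0, 172.0], 0.64, [0.326, -0.27]), ([288.0, 366.0], 0.48, [0.552, 0.392])]
```

View pics/wrist1.png

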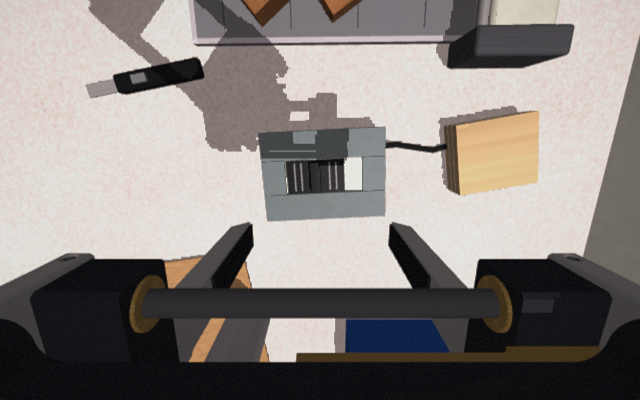

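View pics/side1.png

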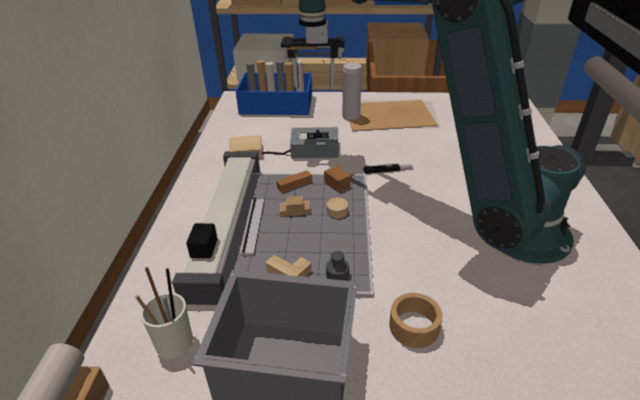

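```bash
python3 - <<'E'
import cv2
i=cv2.imread('pics/wrist1.png')[115:230,245:400]
cv2.imwrite('pics/w1c.png',cv2.resize(i,None,fx=5,fy=5,interpolation=cv2.INTER_CUBIC))
E
```

```text
(no output)
```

View pics/w1c.png

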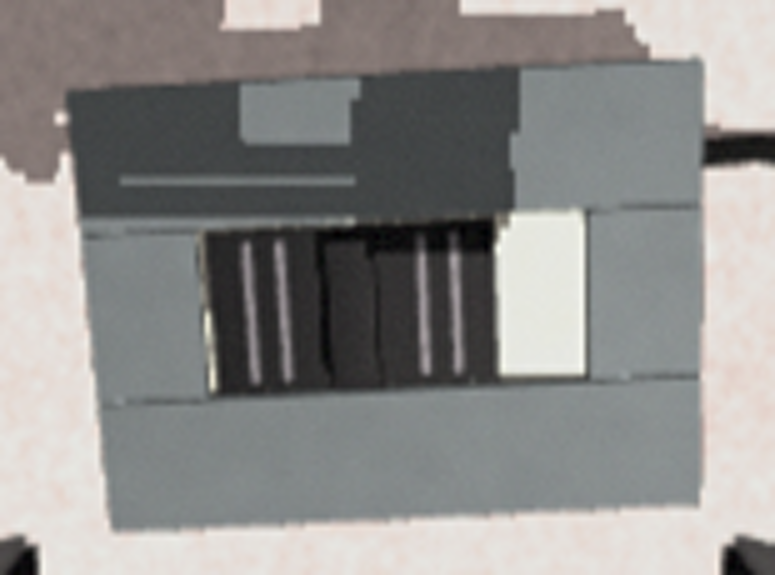

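```bash
cat > a.py <<'E'
from h import *
s=imaging.snapshot('wrist')
def f(pts,z): return np.array([ray(s,(245+x/5,115+y/5),z)[:2] for x,y in pts])
for nm,pts,z in [('top',[(68,92),(703,60),(698,505),(113,530)],.052),('win',[(203,232),(585,210),(588,376),(213,392)],.052),('ridge',[(322,245),(375,240),(382,385),(330,388)],.062),('plate',[(203,232),(495,215),(497,381),(213,392)],.052)]:
    c=f(pts,z); e=np.diff(np.vstack([c,c[:1]]),axis=0)
    print(nm,np.round(c,4).tolist(),'mean',np.round(c.mean(0),4),'len',np.round(np.hypot(*e.T),4),'ang',np.round(np.degrees(np.arctan2(e[:,1],e[:,0])),1))
E
python3 a.py
```

```text
top [[0.478, -0.3439], [0.6272, -0.3364], [0.6325, -0.4459], [0.4836, -0.4527]] mean [ 0.5553 -0.3947] len [0.1494 0.1096 0.1491 0.109 ] ang [   2.9  -87.3 -177.4   92.9]
win [[0.5088, -0.3768], [0.6009, -0.3714], [0.6032, -0.4123], [0.5101, -0.4165]] mean [ 0.5558 -0.3943] len [0.0922 0.041  0.0932 0.0397] ang [   3.3  -86.8 -177.4   91.9]
ridge [[0.5379, -0.3786], [0.5504, -0.3774], [0.5521, -0.4124], [0.5395, -0.4131]] mean [ 0.545  -0.3954] len [0.0125 0.035  0.0126 0.0345] ang [   5.4  -87.2 -176.6   92.7]
plate [[0.5088, -0.3768], [0.5793, -0.3726], [0.5807, -0.4136], [0.5101, -0.4165]] mean [ 0.5447 -0.3949] len [0.0706 0.041  0.0706 0.0397] ang [   3.4  -88.  -177.7   91.9]
```

Request:
send_rows(moves="0.2 -0.0047 0 0.017 -2.8; 0.2 0 0.03 0 0; 0.2 0 0.03 0 0; 0.2 0 0.03 0 0; 0.2 0 0.025 0 0; 0.2 0 0.02 0 0; 0.2 0 0.008 0 0; 0.2 0 0 0 0; 0.2 0 0 0 0; 0.2 0 0 0 0")

```text
time: 4.72
tool_pos: [0.5465, -0.3936, 0.0841]
ee_rot: [-1.574, -0.003, 0.049]
wrist_force: [0.3, 0.1, 0.2]
width: 0.0377
```

```bash
python3 - <<'E'
from h import *
o=robot.get_obs(); print(o['time'],np.round(o['tool_pos'],4),np.round(o['ee_rot'],3))
s=imaging.snapshot('wrist');save(s,'w2')
s=imaging.snapshot('side');save(s,'s2')
i=s['image'][60:180,240:400][:,:,::-1]
cv2.imwrite('pics/s2c.png',cv2.resize(i,None,fx=5,fy=5,interpolation=cv2.INTER_CUBIC))
E
```

```text
4.7167 [ 0.5465 -0.3936  0.0841] [-1.574 -0.003  0.049]
```

View pics/s2c.png

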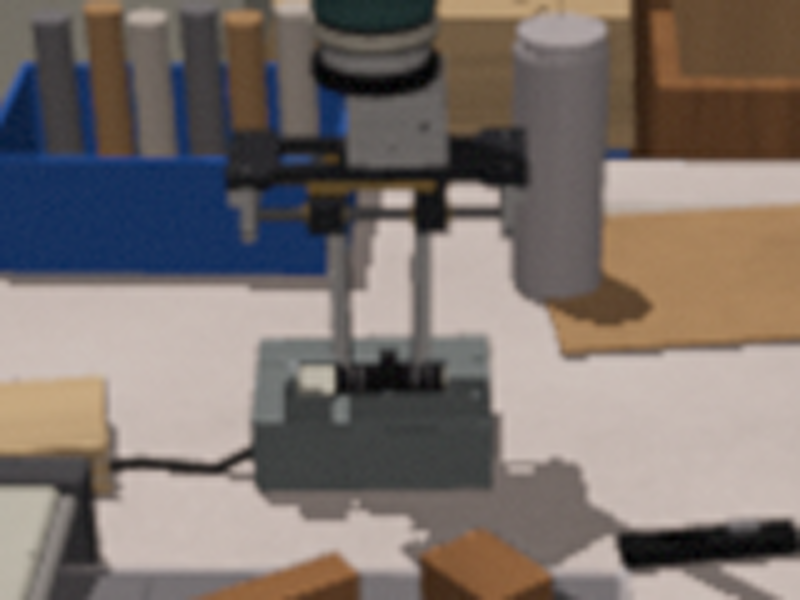

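View pics/w2.png

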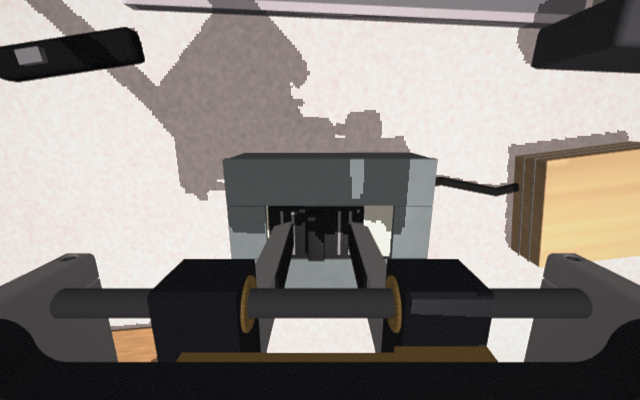

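Request:
send_rows(moves="0.2 -0.0015 0.005 -0.001 0; 0.2 0 0.005 0 0; 0.2 0 0 0 0; 0.2 0 0 0 0; 0.6 0 0 0 0; 0.6 0 0 0 0; 1 0 0 0 0; 1 0 0 0 0; 1 0 0 0 0; 1 0 0 0 0")

```text
time: 5.65
tool_pos: [0.5431, -0.3941, 0.0714]
ee_rot: [-1.57, 0.002, 0.049]
wrist_force: [-3.3, 0.0, 2.0]
width: 0.0118
```

Request:
send_rows(moves="1 0.002 -0.0015 0 0; 1 0.003 0 0 0; 1 0.003 0 0 0; 1 0.003 0 0 0; 1 0.003 0 0 0; 1 0.003 0 0 0; 1 0.002 0 0 0; 1 0 0 0 0; 1 0 0 0 0; 1 0 0 0 0")

```text
time: 6.48
tool_pos: [0.563, -0.393, 0.0715]
ee_rot: [-1.57, -0.0, 0.049]
wrist_force: [4.2, -4.2, -15.0]
width: 0.0119
```

Request:
send_rows(moves="0.5 0 0 0 0; 0.2 0 0 0 0; 0.2 0 0 0 0; 0.2 0 0 0 0; 0.2 0 -0.02 0 0; 0.2 0 -0.04 0 0; -0.2 0 -0.04 0 0; -0.5 0 -0.04 0 0; -1 0 -0.02 0 0; -1 0 0 0 0")

```text
time: 7.32
tool_pos: [0.5649, -0.3945, 0.2435]
ee_rot: [-1.581, -0.012, 0.049]
wrist_force: [0.6, -0.2, 0.4]
width: 0.0608
```

```bash
python3 - <<'E'
from h import *
s=imaging.snapshot('wrist');save(s,'w3')
print(imaging.landmark_of(s,'ridge'),[ray(s,q['centre'],.062) for q in imaging.landmark_of(s,'ridge')[:1]])
i=s['image'][90:250,200:440][:,:,::-1]
cv2.imwrite('pics/w3c.png',cv2.resize(i,None,fx=3,fy=3,interpolation=cv2.INTER_CUBIC))
E
```

```text
[{'centre': [316.6, 188.3], 'conf': 0.78}] [array([ 0.562583  , -0.39985389,  0.062     ])]
```

View pics/w3c.png

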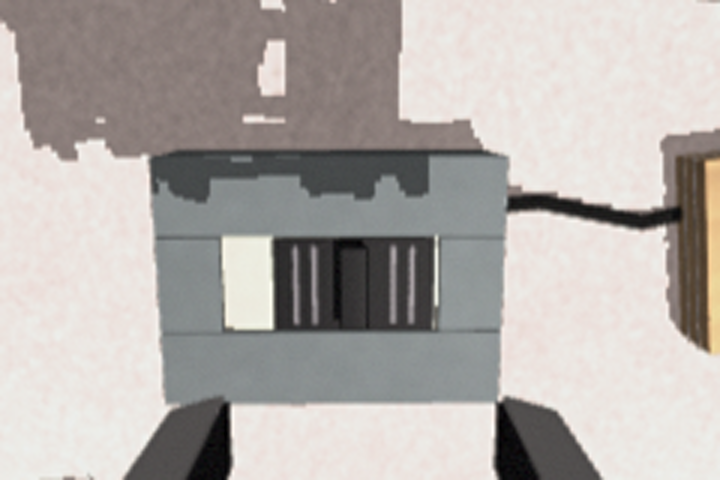

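The crop shows the white gap now on the robot's side of the plate, so the switch is locked. Next I'll look at the bed.

Request:
send_rows(moves="-1 0 0 0 2.8; -1 0 0 0.03 0; -1 -0.01 0 0.04 0; -1 -0.01 0 0.04 0; -1 -0.01 -0.02 0.04 0; -1 0 -0.02 0.03 0; -1 0 0 0 0; -1 0 0 0 0; -1 0 0 0 0; -1 0 0 0 0")

```text
time: 8.3
tool_pos: [0.5331, -0.2176, 0.2683]
ee_rot: [-1.569, 0.004, -0.001]
wrist_force: [0.0, -0.4, 0.2]
width: 0.0941
```

```bash
cat > look.py <<'E'
import sys
from h import *
# usage: look.py name ; segments wood in wrist image
n=sys.argv[1]; cam=sys.argv[2] if len(sys.argv)>2 else 'wrist'
o=robot.get_obs(); print(round(float(o['time']),2),np.round(o['tool_pos'],4),np.round(o['ee_rot'],3))
s=imaging.snapshot(cam);save(s,n)
np.savez('last.npz',**{k:np.array(s[k]) for k in ['image','mtx','R','t']})
E
python3 look.py w4
```

```text
8.3 [ 0.5331 -0.2176  0.2683] [-1.569e+00  4.000e-03 -1.000e-03]
```

View pics/w4.png

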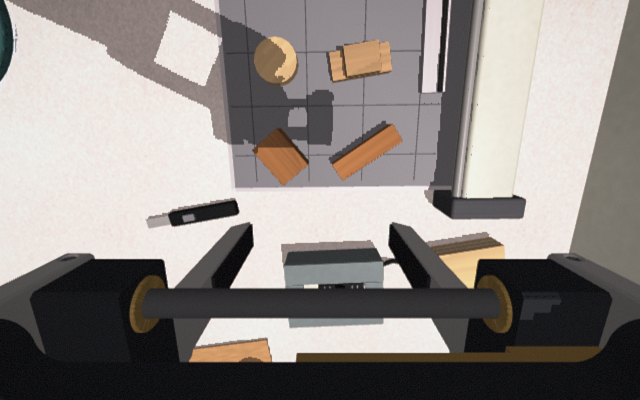

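The picture shows the disc at (276,60), the step at (361,61), a stub or block at (280,157) and the strip at (367,152). I'll zoom in to read their corners.

```bash
python3 - <<'E'
import cv2
i=cv2.imread('pics/w4.png')[25:195,235:415]
i=cv2.resize(i,None,fx=4,fy=4,interpolation=cv2.INTER_CUBIC)
i=cv2.convertScaleAbs(i,alpha=1.3)
cv2.imwrite('pics/w4c.png',i)
E
```

```text
(no output)
```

View pics/w4c.png

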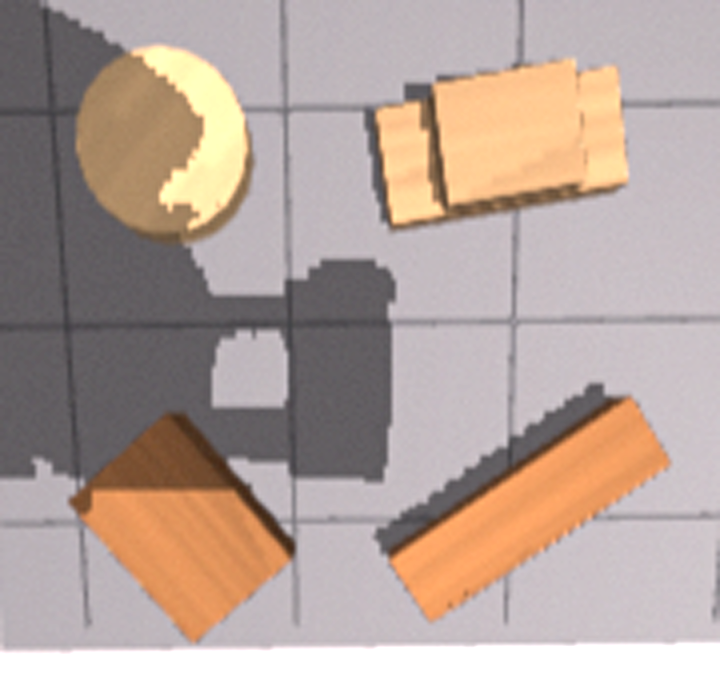

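```bash
cat > m.py <<'E'
from h import *
def load():
    d=np.load('last.npz'); return {k:d[k] for k in d}
def meas(crop,scale,items):
    s=load()
    for nm,pts,z in items:
        c=np.array([ray(s,(crop[0]+x/scale,crop[1]+y/scale),z)[:2] for x,y in pts]); e=np.diff(np.vstack([c,c[:1]]),axis=0)
        print(nm,np.round(c,3).tolist(),'mean',np.round(c.mean(0),4),'len',np.round(np.hypot(*e.T)*1000,1),'ang',np.round(np.degrees(np.arctan2(e[:,1],e[:,0])),1))
E
python3 - <<'E'
from m import *
meas((235,25),4,[('strip',[(390,552),(628,397),(670,462),(433,620)],.038),('stub',[(85,503),(180,414),(294,550),(195,640)],.052),('block',[(85,503),(180,414),(294,550),(195,640)],.042),('step',[(432,85),(576,62),(587,188),(447,208)],.048),('disc',[(77,140),(163,45),(248,140),(163,238)],.038)])
E
```

```text
strip [[0.549, -0.194], [0.63, -0.142], [0.646, -0.163], [0.565, -0.219]] mean [ 0.5977 -0.1796] len [96.6 27.  98.2 29. ] ang [  33.1  -53.9 -145.6  122.6]
stub [[0.446, -0.176], [0.479, -0.147], [0.516, -0.192], [0.481, -0.223]] mean [ 0.4805 -0.1846] len [44.2 58.4 46.8 59.1] ang [  41.2  -50.5 -138.2  127. ]
block [[0.443, -0.177], [0.477, -0.147], [0.516, -0.193], [0.48, -0.225]] mean [ 0.479  -0.1856] len [45.3 60.  48.1 60.7] ang [  41.2  -50.5 -138.2  127. ]
step [[0.561, -0.048], [0.605, -0.041], [0.611, -0.077], [0.566, -0.083]] mean [ 0.5859 -0.0623] len [45.1 36.6 44.9 36.1] ang [   8.1  -81.7 -172.6   98.7]
disc [[0.447, -0.061], [0.476, -0.033], [0.502, -0.061], [0.473, -0.09]] mean [ 0.4745 -0.0613] len [40.1 38.3 41.3 40. ] ang [  43.5  -46.4 -134.2  131.8]
```

Sizes match a stub (46x62), strip (98x28), step (middle 45x36) and disc (56). I'll take the stub first: move above it, turn the jaws to 41° and descend part way.

Request:
send_rows(moves="-1 -0.027 0 0.017 0; -1 -0.026 0 0.016 0; -1 0 0.02 0 -7; -1 0 0.03 0 -7; -1 0 0.03 0 -7; -1 0 0.03 0 -7; -1 0 0.03 0 -7; -1 0 0.03 0 -6; -1 0 0 0 0; -1 0 0 0 0")

```text
time: 9.18
tool_pos: [0.479, -0.1838, 0.0986]
ee_rot: [-1.565, 0.002, 0.711]
wrist_force: [-0.1, 0.3, -0.0]
width: 0.0944
```

```bash
python3 look.py w5
```

```text
9.18 [ 0.479  -0.1838  0.0986] [-1.565  0.002  0.711]
```

View pics/w5.png

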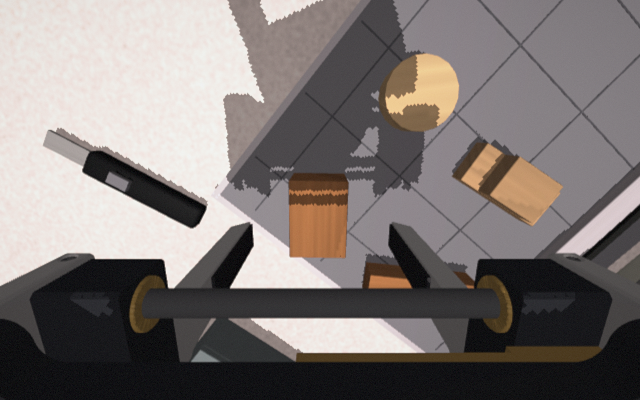

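The stub sits square between the fingers, so I descend and grip.

Request:
send_rows(moves="-1 0 0.03 0 0; -1 0 0.022 0 0; -1 0 0.009 0 0; -1 0 0 0 0; -1 0 0 0 0; 1 0 0 0 0; 1 0 0 0 0; 1 0 0 0 0; 1 0 0 0 0; 1 0 0 0 0")

```text
time: 10.07
tool_pos: [0.4811, -0.1839, 0.0408]
ee_rot: [-1.572, -0.0, 0.716]
wrist_force: [-0.3, -0.1, 0.7]
width: 0.064
```

Request:
send_rows(moves="1 0 0 0 0; 1 0 0 0 0; 1 0 0 0 0; 1 0 0 0 0; 1 0 0 0 0; 1 0 0 0 0; 1 0 -0.02 0 0; 1 0 -0.04 0 0; 1 0 -0.04 0 0; 1 0 -0.04 0 0")

```text
time: 10.9
tool_pos: [0.4801, -0.1833, 0.1808]
ee_rot: [-1.569, 0.0, 0.716]
wrist_force: [1.2, -0.5, -0.4]
width: 0.046
```

Request:
send_rows(moves="1 0 -0.01 0 7; 1 0 -0.01 0 7; 1 0 -0.01 0 7; 1 0 -0.01 0 7; 1 0 -0.01 0 7; 1 0 -0.01 0 6; 1 0 0 0.02 0; 1 0.01 0 0.038 0; 1 0.01 0 0.04 0; 1 0 0 0.04 0")

```text
time: 11.73
tool_pos: [0.5015, -0.0445, 0.2395]
ee_rot: [-1.57, -0.0, -0.001]
wrist_force: [0.9, -0.0, -0.5]
width: 0.0455
```

Request:
send_rows(moves="1 0 0 0.041 0; 1 0 0 0.041 0; 1 0 0 0.041 0; 1 0 0 0.041 0; 1 0 0 0.041 0; 1 0 0 0.041 0; 1 0 0 0.041 0; 1 0 0 0.041 0; 1 0 0 0.041 0; 1 0 0 0.041 0")

```text
time: 12.57
tool_pos: [0.5001, 0.3664, 0.2396]
ee_rot: [-1.571, 0.001, 0.0]
wrist_force: [1.3, 0.7, -0.2]
width: 0.0457
```

Request:
send_rows(moves="1 0.01 0.03 0.005 0; 1 0.01 0.03 0.005 0; 1 0 0.03 0 0; 1 0 0.02 0 0; 1 0 0 0 0; -0.4 0 0 0 0; -0.4 0 0 0 0; -0.4 0 0 0 0; -0.4 0 -0.03 0 0; -0.4 0 -0.04 0 0")

```text
time: 13.4
tool_pos: [0.5193, 0.3732, 0.1984]
ee_rot: [-1.574, 0.005, -0.0]
wrist_force: [1.1, 0.3, 0.2]
width: 0.0656
```

Request:
send_rows(moves="-0.4 0 -0.04 0 0; -1 0 -0.02 -0.04 0; -1 0 0 -0.041 0; -1 0 0 -0.041 0; -1 0 0 -0.041 0; -1 0 0 -0.041 0; -1 0 0 -0.041 0; -1 0 0 -0.041 0; -1 0 0 -0.041 0; -1 0 0 0 0")

```text
time: 14.23
tool_pos: [0.5213, 0.0432, 0.2619]
ee_rot: [-1.575, -0.006, -0.009]
wrist_force: [0.5, 1.1, -0.6]
width: 0.0939
```

```bash
python3 look.py w6;  python3 look.py sc6 scene
```

```text
14.23 [0.5213 0.0432 0.2619] [-1.575 -0.006 -0.009]
14.28 [0.5213 0.0464 0.2617] [-1.571 -0.005 -0.007]
```

View pics/w6.png

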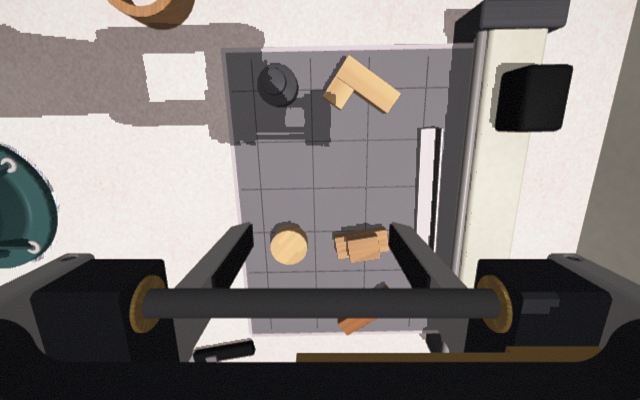

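View pics/sc6.png

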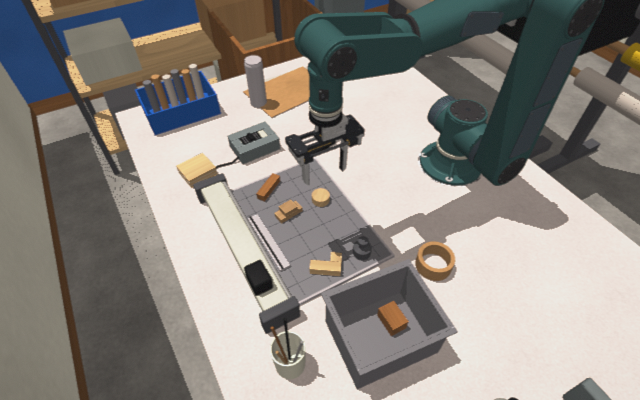

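The stub lies in the bin at scene (392,317). The disc is next.

Request:
send_rows(moves="-1 -0.02 0.02 -0.03 0; -1 -0.02 0.03 -0.04 0; -1 -0.007 0.03 -0.038 0; -1 0 0.03 0 0; -1 0 0.03 0 0; -1 0 0.02 0 0; -1 0 0 0 0; -1 0 0 0 0; -1 0 0 0 0; -1 0 0 0 0")

```text
time: 15.17
tool_pos: [0.4812, -0.043, 0.1128]
ee_rot: [-1.572, -0.005, 0.001]
wrist_force: [-1.1, -1.0, 0.5]
width: 0.0941
```

```bash
python3 look.py w7
```

```text
15.17 [ 0.4812 -0.043   0.1128] [-1.572e+00 -5.000e-03  1.000e-03]
```

View pics/w7.png

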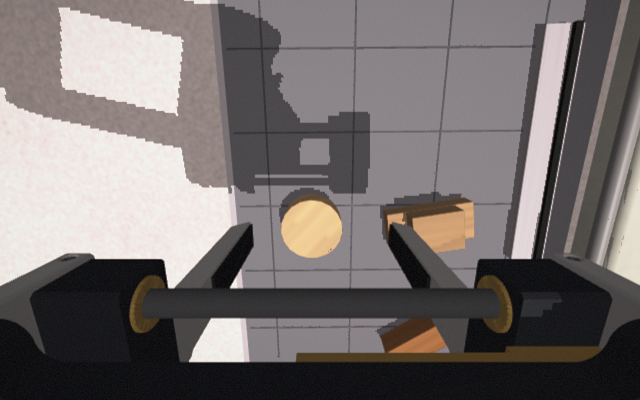

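```bash
python3 -c "
from m import *
s=load()
for p in [(312,229),(281,229),(342,229),(312,258),(440,228)]: print(p,np.round(ray(s,p,.038),4))
o=robot.get_obs();print(o['tool_pos'])
for z in (.1128,): print(proj(s,[*o['tool_pos'][:2],.04]))
"
```

```text
(312, 229) [ 0.4741 -0.0608  0.038 ]
(281, 229) [ 0.446  -0.0607  0.038 ]
(342, 229) [ 0.5013 -0.0608  0.038 ]
(312, 258) [ 0.4739 -0.0895  0.038 ]
(440, 228) [ 0.5903 -0.06    0.038 ]
[ 0.48103161 -0.04311233  0.11260799]
[319.62942108 210.97370868]
```

Request:
send_rows(moves="-0.6 -0.007 0 -0.018 0; -0.6 0 0 0 0; -0.6 0 0.02 0 0; -0.6 0 0.03 0 0; -0.6 0 0.02 0 0; -0.6 0 0.007 0 0; -0.6 0 0 0 0; 1 0 0 0 0; 1 0 0 0 0; 1 0 0 0 0")

```text
time: 16.05
tool_pos: [0.4734, -0.0615, 0.0343]
ee_rot: [-1.571, -0.003, 0.0]
wrist_force: [-0.2, -0.3, 0.5]
width: 0.0587
```

Request:
send_rows(moves="1 0 0 0 0; 1 0 0 0 0; 1 0 0 0 0; 1 0 0 0 0; 1 0 0 0 0; 1 0 -0.02 0 0; 1 0 -0.04 0 0; 1 0 -0.04 0 0; 1 0 -0.04 0 0; 1 0 -0.04 0 0")

```text
time: 16.88
tool_pos: [0.4714, -0.0612, 0.2139]
ee_rot: [-1.57, 0.002, -0.0]
wrist_force: [1.0, -0.4, -1.5]
width: 0.0557
```

Request:
send_rows(moves="1 0 -0.01 0.03 0; 1 0.01 -0.01 0.038 0; 1 0.012 0 0.038 0; 1 0.012 0 0.038 0; 1 0.012 0 0.038 0; 1 0.012 0 0.038 0; 1 0.012 0 0.038 0; 1 0.012 0 0.038 0; 1 0.012 0 0.038 0; 1 0.012 0 0.038 0")

```text
time: 17.72
tool_pos: [0.5782, 0.3124, 0.2317]
ee_rot: [-1.572, 0.002, 0.0]
wrist_force: [0.6, -0.2, -0.5]
width: 0.0557
```

Request:
send_rows(moves="1 0.013 0 0.038 0; 1 0 0 0.035 0; 1 0 0 0.036 0; 1 0 0.03 0 0; 1 0 0.04 0 0; 1 0 0.03 0 0; 1 0 0 0 0; -0.5 0 0 0 0; -0.5 0 0 0 0; -0.5 0 0 0 0")

```text
time: 18.55
tool_pos: [0.593, 0.4203, 0.1373]
ee_rot: [-1.567, -0.006, -0.0]
wrist_force: [-0.6, 0.6, -0.6]
width: 0.0697
```

Request:
send_rows(moves="-0.5 0 -0.03 0 0; -0.5 0 -0.04 0 0; -0.5 0 -0.04 0 0; -0.5 0 -0.02 -0.02 0; -0.5 0 0 -0.041 0; -0.5 0 0 -0.041 0; -0.5 0 0 -0.041 0; -1 0 0 -0.041 0; -1 0 0 -0.041 0; -1 0 0 -0.041 0")

```text
time: 19.38
tool_pos: [0.5918, 0.1517, 0.2674]
ee_rot: [-1.57, -0.007, -0.0]
wrist_force: [0.1, -1.1, -0.1]
width: 0.0868
```

Request:
send_rows(moves="-1 0 0 -0.041 0; -1 0 0 -0.041 0; -1 0 0 -0.041 0; -1 0 0 -0.03 0; -1 0 0 -0.02 0; -1 0 0 0 0; -1 0 0 0 0; -1 0 0 0 0; -1 0 0 0 0; -1 0 0 0 0")

```text
time: 20.22
tool_pos: [0.5915, -0.018, 0.2638]
ee_rot: [-1.571, -0.001, 0.002]
wrist_force: [-0.1, 0.4, 0.1]
width: 0.0937
```

```bash
  python3 look.py sc8 scene;python3 look.py w8
```

```text
20.22 [ 0.5915 -0.018   0.2638] [-1.571e+00 -1.000e-03  2.000e-03]
20.27 [ 0.5914 -0.018   0.2635] [-1.571e+00 -1.000e-03  2.000e-03]
```

View pics/w8.png

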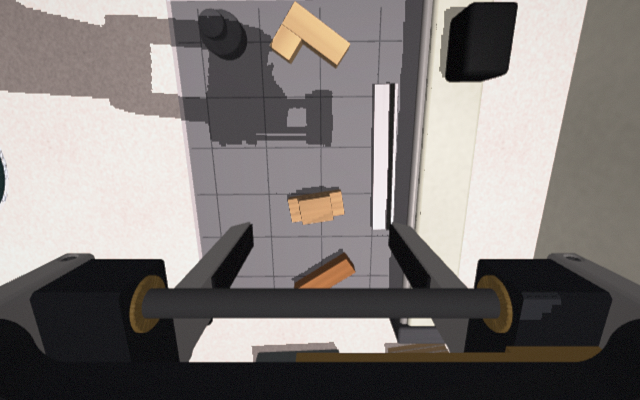

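View pics/sc8.png

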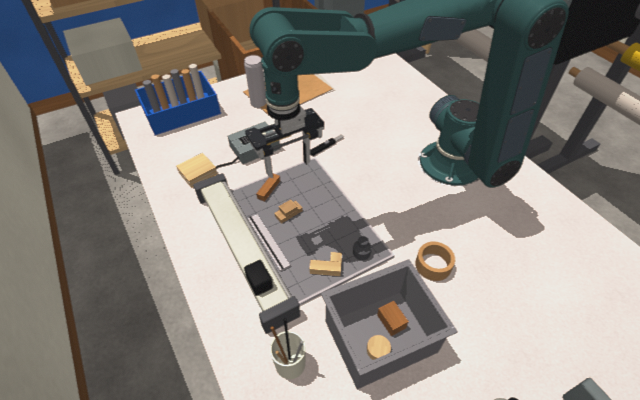

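```bash
python3 - <<'E'
import cv2
i=cv2.imread('pics/w8.png')
a=cv2.resize(i[175:295,270:370],None,fx=5,fy=5,interpolation=cv2.INTER_CUBIC)
cv2.imwrite('pics/w8c.png',cv2.convertScaleAbs(a,alpha=1.3))
E
```

```text
(no output)
```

View pics/w8c.png

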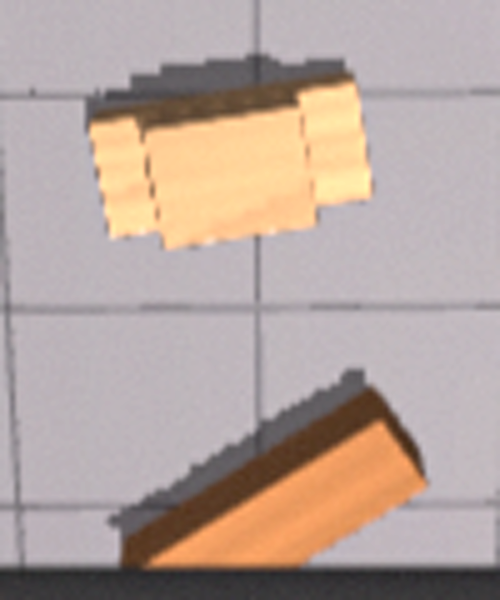

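```bash
python3 - <<'E'
from m import *
meas((270,175),5,[('stepmid',[(145,130),(302,107),(316,228),(165,250)],.048),('ends',[(90,122),(352,82),(372,198),(112,238)],.030)])
E
```

```text
stepmid [[0.562, -0.047], [0.606, -0.04], [0.61, -0.076], [0.567, -0.083]] mean [ 0.586  -0.0615] len [44.7 36.1 44.  36.2] ang [   8.6  -83.  -171.2   98.1]
ends [[0.544, -0.049], [0.621, -0.037], [0.628, -0.073], [0.55, -0.085]] mean [ 0.5855 -0.0612] len [78.  36.2 79.1 36.6] ang [   9.   -79.4 -170.8   98.8]
```

Request:
send_rows(moves="-0.4 -0.0055 0 -0.021 0; -0.4 0 0 -0.022 0; -0.4 0 0.02 0 7; -0.4 0 0.02 0 7; -0.4 0 0.02 0 7; -0.4 0 0.02 0 7; -0.4 0 0.02 0 7; -0.4 0 0.02 0 7; -0.4 0 0.02 0 7; -0.4 0 0.02 0 7")

```text
time: 21.15
tool_pos: [0.5858, -0.0616, 0.102]
ee_rot: [-1.571, 0.0, -0.982]
wrist_force: [-0.1, -0.1, 0.5]
width: 0.0657
```

Request:
send_rows(moves="-0.4 0 0 0 7; -0.4 0 0 0 7; -0.4 0 0 0 7; -0.4 0 0 0 4.5; -0.4 0 0 0 0; -0.4 0 0 0 0; -0.4 0 0 0 0; -0.4 0 0 0 0; -0.4 0 0 0 0; -0.4 0 0 0 0")

```text
time: 21.98
tool_pos: [0.5858, -0.0624, 0.1031]
ee_rot: [-1.571, -0.0, -1.422]
wrist_force: [0.0, 0.2, -0.5]
width: 0.0656
```

```bash
  python3 look.py w9
```

```text
21.98 [ 0.5858 -0.0624  0.1031] [-1.571 -0.    -1.422]
```

View pics/w9.png

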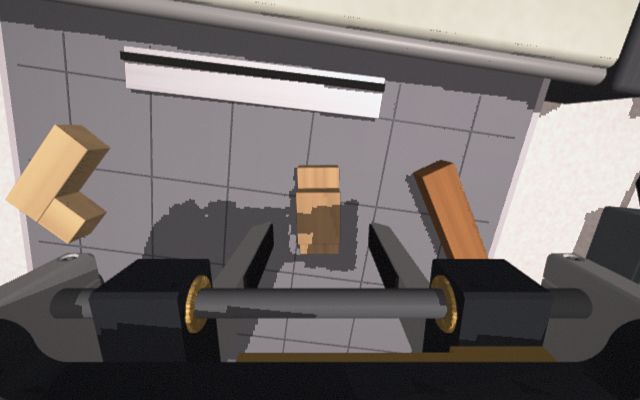

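Request:
send_rows(moves="-0.4 0 0.02 0 0; -0.4 0 0.03 0 0; -0.4 0 0.014 0 0; -0.4 0 0 0 0; 1 0 0 0 0; 1 0 0 0 0; 1 0 0 0 0; 1 0 0 0 0; 1 0 0 0 0; 1 0 0 0 0")

```text
time: 22.87
tool_pos: [0.5868, -0.0625, 0.0405]
ee_rot: [-1.568, -0.001, -1.422]
wrist_force: [0.0, 0.3, 1.8]
width: 0.0356
```

Request:
send_rows(moves="1 0 0 0 0; 1 0 0 0 0; 1 0 0 0 0; 1 0 -0.02 0 0; 1 0 -0.03 0 0; 1 0 -0.03 0 0; 1 0 -0.04 0 0; 1 0 -0.04 0 0; 1 0 -0.04 0 0; 1 0 0 0 0")

```text
time: 23.7
tool_pos: [0.5891, -0.063, 0.2493]
ee_rot: [-1.555, -0.006, -1.422]
wrist_force: [1.1, -0.2, 1.8]
width: 0.0358
```

Request:
send_rows(moves="1 -0.02 0 0.003 0; 1 -0.037 0 0.007 0; 1 -0.039 0 0.007 0; 1 -0.039 0 0.007 0; 1 -0.039 0 0.007 0; 1 -0.039 0 0.007 0; 1 -0.039 0 0.007 0; 1 -0.039 0 0.007 0; 1 -0.039 0 0.007 0; 1 -0.039 0 0.007 0")

```text
time: 24.53
tool_pos: [0.596, 0.3141, 0.2379]
ee_rot: [-1.572, -0.001, -1.422]
wrist_force: [0.7, -1.1, -0.8]
width: 0.036
```

Request:
send_rows(moves="1 -0.039 0 0.007 0; 1 -0.02 0 0.004 0; 1 0 0.03 0 0; 1 0 0.04 0 0; 1 0 0.04 0 0; 1 0 0 0 0; -0.1 0 0 0 0; -0.1 0 0 0 0; -0.1 0 0 0 0; -0.1 0 0 0 0")

```text
time: 25.37
tool_pos: [0.601, 0.3732, 0.1342]
ee_rot: [-1.563, 0.003, -1.423]
wrist_force: [-0.4, 0.3, 0.4]
width: 0.0519
```

Request:
send_rows(moves="-0.1 0 -0.03 0 0; -0.1 0 -0.04 0 0; -0.1 0 -0.04 0 0; -0.1 0.02 0 -0.003 0; -0.1 0.039 0 -0.006 0; -0.1 0.039 0 -0.006 0; -0.1 0.039 0 -0.006 0; -0.1 0.039 0 -0.006 0; -0.1 0.039 0 -0.006 0; -0.1 0.039 0 -0.006 0")

```text
time: 26.2
tool_pos: [0.5983, 0.1135, 0.2426]
ee_rot: [-1.565, -0.0, -1.422]
wrist_force: [1.2, 0.1, 0.1]
width: 0.052
```

Request:
send_rows(moves="-0.4 0.039 0 -0.006 0; -0.4 0.039 0 -0.006 0; -0.4 0.039 0 -0.006 0; -0.4 0.039 0 -0.006 0; -0.4 0.039 0 -0.006 0; -0.4 0.039 0 -0.006 0; -0.4 0.039 0 -0.006 0; -0.4 0.02 0 -0.003 0; -0.4 0 0 0 0; -0.4 0 0 0 0")

```text
time: 27.03
tool_pos: [0.5969, -0.1824, 0.2415]
ee_rot: [-1.567, -0.001, -1.425]
wrist_force: [-0.2, 0.8, 1.0]
width: 0.0658
```

Request:
send_rows(moves="-0.4 0 0.02 0 -6.5; -0.4 0 0.03 0 -6.5; -0.4 0 0.03 0 -6.5; -0.4 0 0.03 0 -6; -0.4 0 0.02 0 0; -0.4 0 0 0 0; -0.4 0 0 0 0; -0.4 0 0 0 0; -0.4 0 0 0 0; -0.4 0 0 0 0")

```text
time: 27.87
tool_pos: [0.598, -0.1813, 0.112]
ee_rot: [-1.568, -0.004, -0.977]
wrist_force: [-0.7, -0.6, -0.8]
width: 0.0658
```

```bash
  python3 look.py sc10 scene;python3 look.py w10
```

```text
27.87 [ 0.598  -0.1813  0.112 ] [-1.568 -0.004 -0.977]
27.92 [ 0.5977 -0.1813  0.1114] [-1.568 -0.003 -0.977]
```

View pics/w10.png

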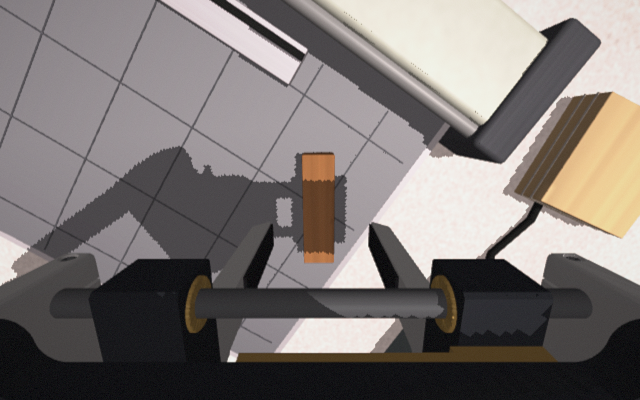

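View pics/sc10.png

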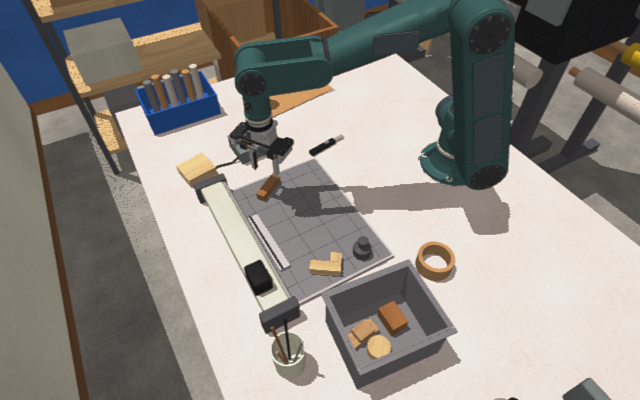

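Request:
send_rows(moves="-0.4 0 0.03 0 0; -0.4 0 0.03 0 0; -0.4 0 0.017 0 0; -0.4 0 0 0 0; 1 0 0 0 0; 1 0 0 0 0; 1 0 0 0 0; 1 0 0 0 0; 1 0 0 0 0; 1 0 0 0 0")

```text
time: 28.8
tool_pos: [0.5965, -0.1811, 0.0322]
ee_rot: [-1.571, -0.0, -0.977]
wrist_force: [0.3, 0.7, 0.9]
width: 0.0289
```

Request:
send_rows(moves="1 0 0 0 0; 1 0 0 0 0; 1 0 0 0 0; 1 0 -0.02 0 0; 1 0 -0.03 0 0; 1 0 -0.03 0 0; 1 0 -0.04 0 0; 1 0 -0.04 0 0; 1 0 -0.04 0 0; 1 0 0 0 0")

```text
time: 29.63
tool_pos: [0.5998, -0.1824, 0.2433]
ee_rot: [-1.561, -0.015, -0.977]
wrist_force: [0.7, -1.2, 0.8]
width: 0.0278
```

Request:
send_rows(moves="1 -0.017 0 0.009 0; 1 -0.035 0 0.018 0; 1 -0.035 0 0.018 0; 1 -0.035 0 0.018 0; 1 -0.035 0 0.018 0; 1 -0.035 0 0.018 0; 1 -0.035 0 0.018 0; 1 -0.035 0 0.018 0; 1 -0.035 0 0.018 0; 1 -0.035 0 0.018 0")

```text
time: 30.47
tool_pos: [0.5519, 0.1916, 0.2317]
ee_rot: [-1.571, -0.0, -0.977]
wrist_force: [0.4, -0.3, -0.9]
width: 0.0277
```

Request:
send_rows(moves="1 -0.035 0 0.018 0; 1 -0.035 0 0.018 0; 1 -0.035 0 0.018 0; 1 -0.035 0 0.018 0; 1 -0.035 0 0.018 0; 1 -0.017 0 0.009 0; 1 0 0 0 0; 1 0 0.03 0 0; 1 0 0.03 0 0; 1 0 0 0 0")

```text
time: 31.3
tool_pos: [0.5242, 0.4016, 0.1637]
ee_rot: [-1.585, -0.0, -0.978]
wrist_force: [-0.1, -1.4, -2.3]
width: 0.0279
```

Request:
send_rows(moves="1 0 0.03 0 0; 1 0 0 0 0; -0.1 0 0 0 0; -0.1 0 0 0 0; -0.1 0 0 0 0; -0.1 0 0 0 0; -0.1 0 -0.03 0 0; -0.1 0 -0.04 0 0; -0.1 0 -0.04 0 0; -0.1 0 -0.02 0 0")

```text
time: 32.13
tool_pos: [0.5284, 0.405, 0.2801]
ee_rot: [-1.56, -0.0, -0.977]
wrist_force: [-0.2, 0.7, 2.4]
width: 0.0516
```

Request:
send_rows(moves="-0.1 0.016 0 -0.011 0; -0.1 0.032 0 -0.022 0; -0.1 0.032 0 -0.022 0; -0.1 0.032 0 -0.022 0; -0.1 0.032 0 -0.022 0; -0.1 0.032 0 -0.022 0; -0.1 0.032 0 -0.022 0; -0.1 0.032 0 -0.022 0; -0.1 0.032 0 -0.022 0; -0.1 0.016 0 -0.01 0")

```text
time: 32.97
tool_pos: [0.5249, 0.0515, 0.2741]
ee_rot: [-1.569, -0.003, -0.981]
wrist_force: [0.8, 0.6, -0.7]
width: 0.0517
```

Request:
send_rows(moves="-0.4 0 0 0 -7; -0.4 0 0 0 -7; -0.4 0 0 0 -7; -0.4 0 0 0 -7; -0.4 0 0 0 -7; -0.4 0 0 0 -7; -0.4 0 0 0 -7; -0.4 0 0 0 -7; -0.4 0 0 0 0; -0.4 0 0 0 0")

```text
time: 33.8
tool_pos: [0.5253, 0.0554, 0.2734]
ee_rot: [-1.571, -0.002, -0.003]
wrist_force: [0.1, -0.1, 0.4]
width: 0.0655
```

```bash
  python3 look.py sc11 scene;python3 look.py w11
```

```text
33.8 [0.5253 0.0554 0.2734] [-1.571 -0.002 -0.003]
33.85 [0.5252 0.0554 0.2731] [-1.571 -0.002 -0.003]
```

View pics/w11.png

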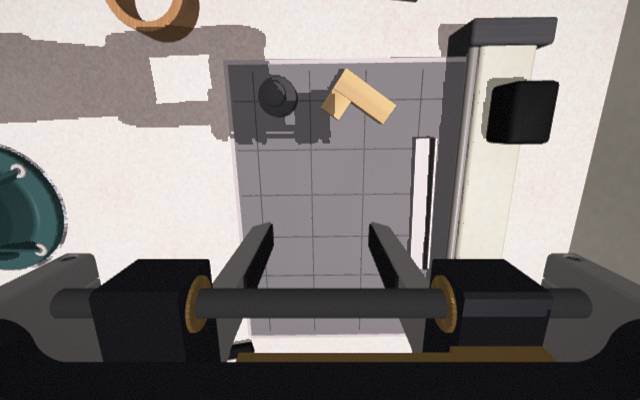

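View pics/sc11.png

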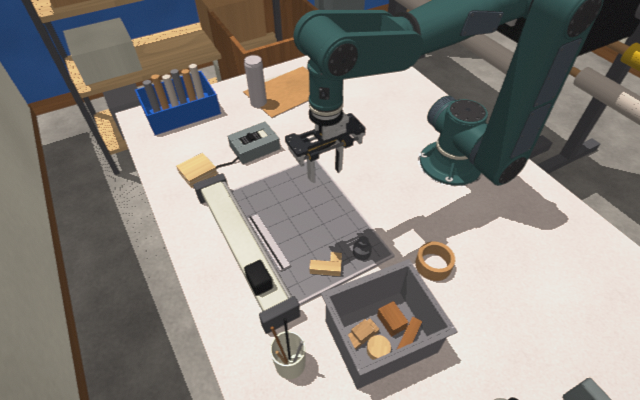

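Four pieces are in the bin and the bed holds only the L. I'll zoom in on the L.

```bash
python3 - <<'E'
import cv2
i=cv2.imread('pics/w11.png')
a=cv2.resize(i[55:140,240:420],None,fx=4,fy=4,interpolation=cv2.INTER_CUBIC)
cv2.imwrite('pics/w11c.png',cv2.convertScaleAbs(a,alpha=1.1))
E
```

```text
(no output)
```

View pics/w11c.png

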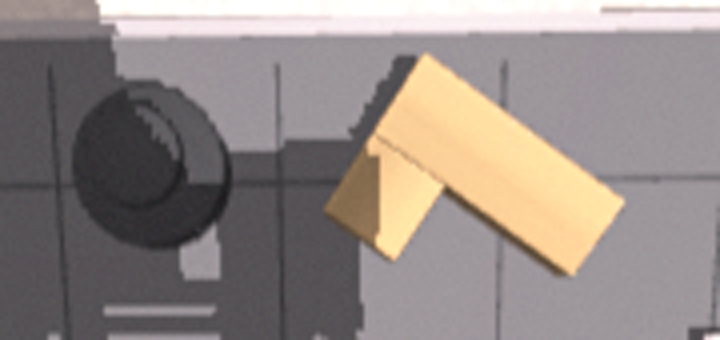

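```bash
python3 - <<'E'
from m import *
meas((240,55),4,[('long',[(428,53),(625,201),(571,273),(373,133)],.038),('foot',[(373,133),(445,186),(395,260),(325,210)],.038),('free part',[(445,186),(571,273),(625,201),(503,110)],.038)])
E
```

```text
long [[0.561, 0.202], [0.629, 0.156], [0.612, 0.132], [0.543, 0.178]] mean [0.5867 0.1671] len [82.5 29.2 82.6 30.5] ang [ -34.5 -126.   146.5   53.9]
foot [[0.543, 0.178], [0.568, 0.161], [0.551, 0.137], [0.527, 0.153]] mean [0.5475 0.1572] len [29.9 29.3 29.2 29.4] ang [ -34.6 -124.7  145.6   56.6]
free part [[0.568, 0.161], [0.612, 0.132], [0.629, 0.156], [0.587, 0.185]] mean [0.5992 0.1584] len [52.8 29.2 51.6 30.5] ang [ -32.9   54.   145.7 -128.1]
```

Request:
send_rows(moves="-0.4 0.016 0 0.026 0; -0.4 0.02 0 0.033 0; -0.4 0.02 0 0.033 0; -0.4 0.01 0 0.017 0; -0.4 0 0 0 -6.5; -0.4 0 0 0 -7; -0.4 0 0.01 0 -7; -0.4 0 0.03 0 -7; -0.4 0 0.03 0 -7; -0.4 0 0.03 0 -7")

```text
time: 34.73
tool_pos: [0.5914, 0.1645, 0.1718]
ee_rot: [-1.572, -0.002, 0.729]
wrist_force: [0.3, 0.0, -0.8]
width: 0.0661
```

Request:
send_rows(moves="-0.4 0 0.03 0 -7; -0.4 0 0.02 0 -7; -0.4 0 0.02 0 0; -0.4 0 0 0 0; -0.4 0 0 0 0; -0.4 0 0 0 0; -0.4 0 0 0 0; -0.4 0 0 0 0; -0.4 0 0 0 0; -0.4 0 0 0 0")

```text
time: 35.57
tool_pos: [0.5915, 0.1645, 0.1031]
ee_rot: [-1.572, -0.001, 0.968]
wrist_force: [0.3, -0.6, -0.1]
width: 0.066
```

```bash
  python3 look.py w12
```

```text
35.57 [0.5915 0.1645 0.1031] [-1.572e+00 -1.000e-03  9.680e-01]
```

View pics/w12.png

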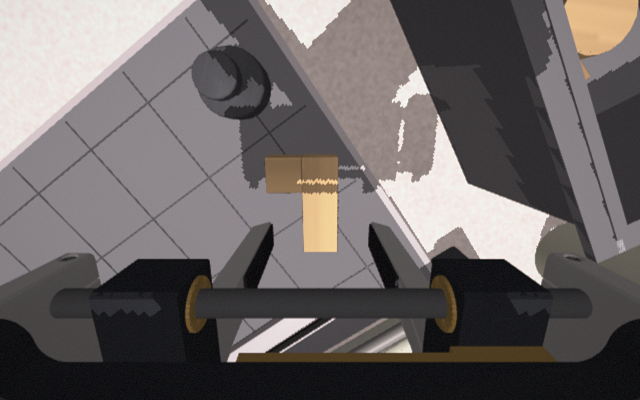

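Request:
send_rows(moves="-0.4 0 0.03 0 0; -0.4 0 0.025 0 0; -0.4 0 0.013 0 0; -0.4 0 0 0 0; 1 0 0 0 0; 1 0 0 0 0; 1 0 0 0 0; 1 0 0 0 0; 1 0 0 0 0; 1 0 0 0 0")

```text
time: 36.45
tool_pos: [0.5912, 0.1644, 0.0343]
ee_rot: [-1.571, -0.0, 0.969]
wrist_force: [0.2, 0.6, 0.9]
width: 0.0295
```

Request:
send_rows(moves="1 0 0 0 0; 1 0 0 0 0; 1 0 0 0 0; 1 0 -0.02 0 0; 1 0 -0.03 0 0; 1 0 -0.03 0 0; 1 0 -0.04 0 0; 1 0 -0.04 0 0; 1 0 -0.03 0 0; 1 0 0 0 0")

```text
time: 37.28
tool_pos: [0.5941, 0.165, 0.2334]
ee_rot: [-1.582, -0.011, 0.969]
wrist_force: [-0.1, -0.1, 0.1]
width: 0.0295
```

Request:
send_rows(moves="1 0.014 0 0.011 0; 1 0.029 0 0.023 0; 1 0.029 0 0.023 0; 1 0.029 0 0.023 0; 1 0.029 0 0.023 0; 1 0.029 0 0.023 0; 1 0.013 0 0.012 0; 1 0 0 0 0; 1 0 0 0 0; 1 0 0 0 0")

```text
time: 38.12
tool_pos: [0.5749, 0.383, 0.2234]
ee_rot: [-1.571, 0.002, 0.968]
wrist_force: [-0.7, 0.4, -1.0]
width: 0.0299
```

```bash
  python3 look.py sc13 scene
```

```text
38.12 [0.5749 0.383  0.2234] [-1.571  0.002  0.968]
```

View pics/sc13.png

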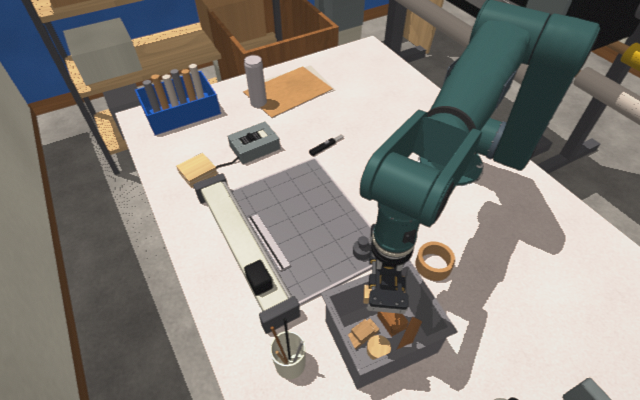

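Request:
send_rows(moves="1 0 0.03 0 0; 1 0 0.03 0 0; 1 0 0.02 0 0; 1 0 0 0 0; -0.1 0 0 0 0; -0.1 0 0 0 0; -0.1 0 0 0 0; -0.1 0 0 0 0; -0.1 0 -0.03 0 0; -0.1 0 -0.04 0 0")

```text
time: 39.0
tool_pos: [0.5731, 0.3833, 0.2106]
ee_rot: [-1.567, 0.008, 0.969]
wrist_force: [0.8, 0.4, -0.0]
width: 0.0517
```

Request:
send_rows(moves="-0.1 0 -0.03 0 0; -0.1 0 -0.03 0 7; -0.1 0 0 0 7; -0.1 0 0 0 7; -0.1 0 0 0 7; -0.1 0 0 0 7; -0.1 0 0 0 7; -0.1 0 0 0 7; -0.1 0 0 0 4; -0.1 0 0 -0.02 0")

```text
time: 39.83
tool_pos: [0.5751, 0.3671, 0.275]
ee_rot: [-1.568, -0.002, 0.045]
wrist_force: [-0.2, 0.1, -0.5]
width: 0.0518
```

Request:
send_rows(moves="-0.1 0 0 -0.041 0; -0.1 0 0 -0.041 0; -0.1 0 0 -0.041 0; -0.1 0 0 -0.041 0; -0.1 0 0 -0.041 0; -0.1 0 0 -0.041 0; -0.1 0 0 -0.041 0; -0.1 0 0 -0.041 0; -0.1 0 0 -0.041 0; -0.1 0 0 -0.041 0")

```text
time: 40.67
tool_pos: [0.5935, -0.0472, 0.2762]
ee_rot: [-1.572, -0.004, 0.044]
wrist_force: [-0.3, -0.6, -0.2]
width: 0.052
```

```bash
  python3 look.py sc14 scene; python3 look.py w14
```

```text
40.67 [ 0.5935 -0.0472  0.2762] [-1.572 -0.004  0.044]
40.72 [ 0.5936 -0.0555  0.2756] [-1.578 -0.002  0.035]
```

View pics/sc14.png

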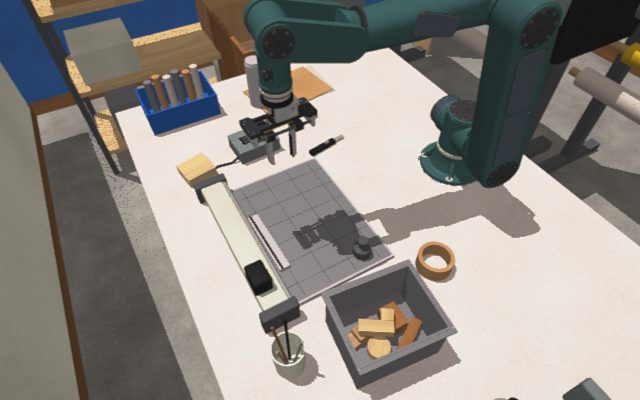

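View pics/w14.png

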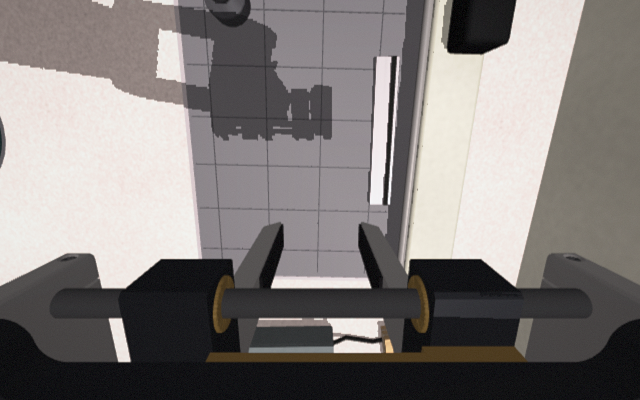

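All five pieces are in the bin and the bed is clear of wood. I'll go back to the switch.

Request:
send_rows(moves="0 -0.02 0 -0.041 0; 0 -0.02 0 -0.041 0; 0 0 0 -0.041 0; 0 0 0 -0.041 0; 0 0 0 -0.041 0; 0 0 0 -0.041 0; 0 0 0 -0.041 0; 0 0 0 -0.04 0; 0 0 0 0 0; 0 0 0 0 0")

```text
time: 41.6
tool_pos: [0.5709, -0.368, 0.2736]
ee_rot: [-1.57, 0.0, 0.041]
wrist_force: [0.3, 0.0, 0.5]
width: 0.0469
```

```bash
  python3 look.py w15; python3 - <<'E'
import cv2
i=cv2.imread('pics/w15.png')
a=cv2.resize(i[110:240,230:390],None,fx=5,fy=5,interpolation=cv2.INTER_CUBIC)
cv2.imwrite('pics/w15c.png',a[:600])
E
```

```text
41.6 [ 0.5709 -0.368   0.2736] [-1.57   0.     0.041]
```

View pics/w15c.png

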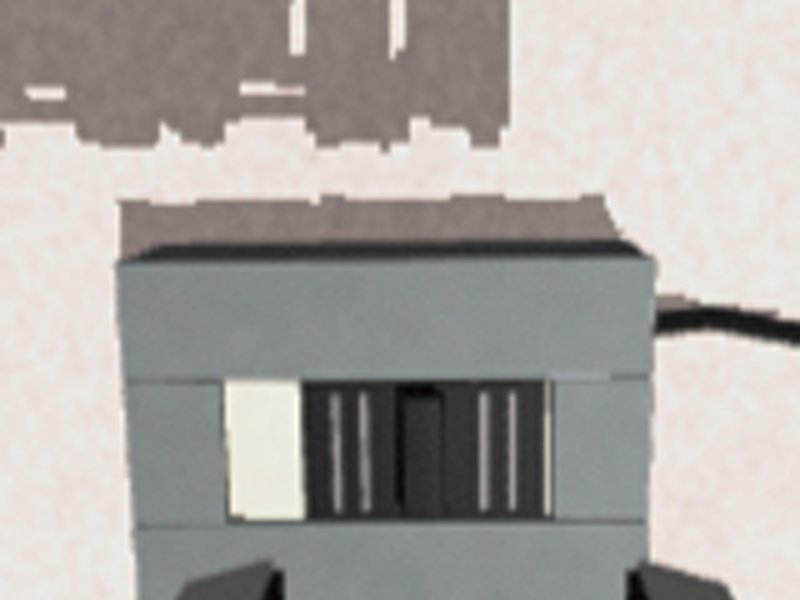

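Still locked, as it should be: the white gap is on the robot's side. I'll move over the ridge at (0.564,-0.394) and descend.

Request:
send_rows(moves="0.2 -0.008 0 -0.026 0; 0.2 0 0.03 0 0; 0.2 0 0.03 0 0; 0.2 0 0.03 0 0; 0.2 0 0.03 0 0; 0.2 0 0.03 0 0; 0.2 0 0.03 0 0; 0.2 0 0 0 0; 0.2 0 0 0 0; 0.2 0 0 0 0")

```text
time: 42.48
tool_pos: [0.5657, -0.3922, 0.0972]
ee_rot: [-1.573, -0.003, 0.045]
wrist_force: [0.0, -0.8, 0.4]
width: 0.0371
```

```bash
python3 -c "
from h import *
o=robot.get_obs();print(np.round(o['tool_pos'],4),o['ee_rot'])"
```

```text
[ 0.5657 -0.3922  0.0972] [-1.57334675 -0.00332537  0.04532282]
```

Request:
send_rows(moves="0.2 -0.001 0.01 -0.001 0; 0.2 0 0.01 0 0; 0.2 0 0 0 0; 0.2 0 0 0 0; 0.2 0 0 0 0; 1 0 0 0 0; 1 0 0 0 0; 1 0 0 0 0; 1 0 0 0 0; 1 0 0 0 0")

```text
time: 43.32
tool_pos: [0.5632, -0.394, 0.0743]
ee_rot: [-1.571, -0.0, 0.044]
wrist_force: [-0.1, -0.2, 0.8]
width: 0.0114
```

Request:
send_rows(moves="1 -0.002 0 0 0; 1 -0.003 0 0 0; 1 -0.003 0 0 0; 1 -0.003 0 0 0; 1 -0.003 0 0 0; 1 -0.003 0 0 0; 1 -0.002 0 0 0; 1 0 0 0 0; 1 0 0 0 0; 1 0 0 0 0")

```text
time: 44.15
tool_pos: [0.5432, -0.3949, 0.0742]
ee_rot: [-1.571, 0.002, 0.043]
wrist_force: [-4.7, -1.1, 4.3]
width: 0.0112
```

Request:
send_rows(moves="0.5 0 0 0 0; 0.2 0 0 0 0; 0.2 0 0 0 0; 0.2 0 0 0 0; 0.2 0 -0.02 0 0; 0.2 0 -0.04 0 0; 0.2 0 -0.04 0 0; 0.2 0 -0.04 0 0; 0.2 0 -0.04 0 0; 0.2 0 0 0 0")

```text
time: 44.98
tool_pos: [0.5468, -0.3964, 0.2659]
ee_rot: [-1.583, -0.014, 0.044]
wrist_force: [0.0, -1.3, 2.3]
width: 0.0373
```

Request:
send_rows(moves="0.2 0 0 0.03 0; 0.2 0 0 0.04 0; 0.2 0 0 0.04 0; 0.2 0 0 0.04 0; -1 0 0 0.03 0; -1 0 0 0 0; -1 0 0 0 0; -1 0 0 0 0; -1 0 0 0 0; -1 0 0 0 0")

```text
time: 45.82
tool_pos: [0.5363, -0.2162, 0.2535]
ee_rot: [-1.571, 0.0, 0.042]
wrist_force: [-0.3, 0.7, 0.2]
width: 0.0743
```

```bash
  python3 look.py w16; python3 look.py si16 side; python3 look.py sc16 scene;python3 - <<'E'
import cv2
a=cv2.resize(cv2.imread('pics/w16.png')[200:340,250:420],None,fx=4,fy=4)
b=cv2.resize(cv2.imread('pics/sc16.png')[110:170,215:290],None,fx=8,fy=8)
cv2.imwrite('pics/w16c.png',a);cv2.imwrite('pics/sc16c.png',b)
E
```

```text
45.82 [ 0.5363 -0.2162  0.2535] [-1.571  0.     0.042]
45.87 [ 0.5362 -0.2162  0.2535] [-1.571e+00  1.000e-03  4.200e-02]
45.92 [ 0.5362 -0.216   0.2536] [-1.571  0.     0.042]
```

View pics/sc16c.png

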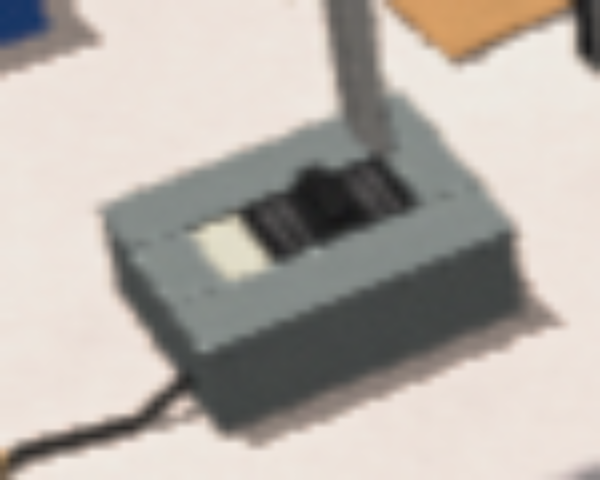

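View pics/si16.png

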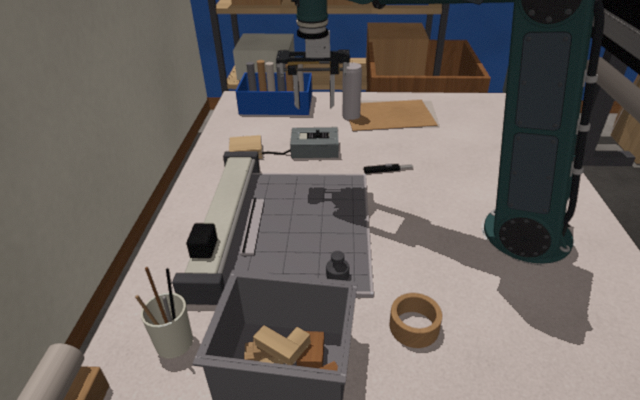

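View pics/sc16.png

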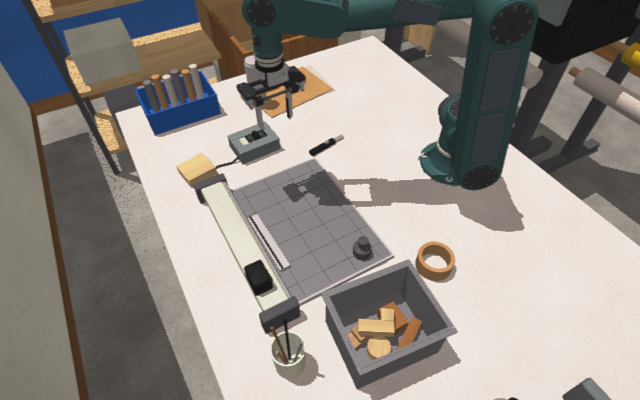

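The switch is at run (the white gap is at the far end), all five offcuts are in the bin, and nothing else has moved. I'm handing the job in.

```bash
python3 -c "
from h import *
o=robot.get_obs();print(o['time'],o['qvel'].round(3),o['wrist_force'].round(1))
print(order.close_job())"
```

```text
45.9667 [ 0.006 -0.004  0.     0.003  0.001  0.001] [0.6 0.8 0.6]
the job is handed in; nothing more can be done
None
```

I finished the job and handed it in at about 46 s of the 210 s allowed. I locked the switch first. Then I moved all five offcuts (stub, disc, step, strip and L) into the bin, with the switch still locked when I checked afterwards. Last, I slid it back to run.

**Last checks:**
- **Switch:** the final pictures show the white gap at the far end of the window, which means run. The ridge also travelled the full 20 mm each way.
- **Offcuts:** the bed is clear and all five pieces are visible in the bin.
- **Things to leave alone:** by eye, the straightedge, weight, tape and knife look where they started. I did not re-measure them.
- **Robot:** the arm ended clear of everything.

No grasp slipped, and the forces I read stayed at about 15 N or less. During the first push the wrist read about -15 N vertically while holding the ridge. Early on, the networks gave a few false reports, such as a block on the L; the sizes I measured ruled those out.

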